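# Lock the photometer well and hold the filter selector on its third click

## Robot

A 7-joint arm with a two-finger parallel gripper is mounted at the origin on the work surface. World frame = base frame: x ahead of the robot, y to its left, z up, the work surface at z = 0. Lengths are in m, angles in rad, forces in N, time in s.
With the tool pointing down it reaches from about 0.35 to 0.9 m from the base axis. Payload 8.1 kg.
Tool frame: the origin (TCP) lies midway between the tips of the shut fingers; the grasp point (between the pads) lies 19 mm behind it; z points along the fingers, y is the line along which they close (so a half turn about z gives the same grasp; the last joint's range is limited). The gripper opens to 92 mm and grips with 3 to 60 N. Pads are 19 mm wide; open, the fingers measure 130 mm over their backs; the gripper's body (75 mm by 190 mm) begins 47 mm behind the grasp point.
Start: joints at [1.014, 0.434, 0.025, 1.573, -0.012, 1.134, -0.075], TCP at [0.274, -0.562, 0.227] pointing down, gripper open.
Joint ranges: [-2.62, 2.62], [-0.44, 2.09], [-1.27, 1.32], [0.08, 2.57], [-1.32, 4.46], [0.12, 2], [-2.74, 2.74]. Speed limits (rad/s): [2.22, 2.22, 3.01, 3.01, 3.14, 3.14, 3.14].

## Interface

Orientations are given as a rotation vector (axis times angle).
In Python, from cell import robot, kin, read_camera gives the robot as it stands. The module is installed in compiled form; this text tells all that it offers. Calls block until the motion is done:
- robot.move_ptp(position, orientation): joint-space move of the TCP to a pose.
- robot.movel(position, attitude=None, feed=0.15): straight line of the TCP; attitude=None keeps the orientation; feed is the mean speed in m/s.
- robot.set_joints(angles): joint-space move.
- robot.set_gripper(opening, force=None): finger opening in m; force is the grip in N (None keeps the last); returns when the fingers have stopped.
- robot.wait(seconds).
- kin.solve_ik(position, orientation): joint angles nearest the present ones, or None.
- robot.state(): the state.
- read_camera(name): name is "scene" or "top" or "wrist"; returns a dict with "frame" (400x640x3 uint8, red, green, blue), "fx", "fy", "cx", "cy" (pixels), "rvec" (rotation vector, rad) and "tvec" (3), from world to camera coordinates, as OpenCV has them; the wrist camera has in their place "hand_eye" (4x4, takes a point from camera to tool coordinates, whose origin is the TCP and whose axes are the flange's). Camera axes: x right, y down, z forward; pixel columns grow to the right and rows downward; lengths in m; the calibration is good to about 2 mm. A picture is of the moment at which its call begins: read the wrist's pose just before it. There is no depth.
A pose or a line that the arm cannot do raises robot.MotionError and nothing moves.
- robot.job_done(): hands the job in; it is judged then, once.
The state is a dict: "time_s": time; "q": joint angles; "dq": joint speeds; "joint_efforts": joint torques, N m; "position": TCP position; "tool_rot": TCP orientation; "force": force on the tool from outside, world axes, zero at the start; "wrist_torque": the same for the moment, N m; "finger_gap": finger opening in m; "grip_force": force on a finger pad.
Only numpy, scipy, OpenCV 4.12 (cv2) and the standard library are available. Lean on these libraries where they do the work, as an engineer would, in place of code of your own. Each camera call takes 0.05 s, during which the arm holds its last target. There are 200 camera calls.

## Task

On the white bench photometer, turn the dark knurled lock collar clockwise until its orange pointer is at the red locked mark, as far as it goes. Then turn the black filter selector clockwise from its home mark to the third click, without running on to the fourth, and keep it held there: it springs back if let go, so finish with the gripper still holding it on the third click. Leave the other things on and around the photometer where they are.

Things in the scene. Friction and masses are not known exactly. Their poses are not given: they have to be found in the camera images.
- photometer: White bench instrument, 200 (x) x 300 (y) x 75 mm high, fixed. Origin at the centre of its underside; x points to its back (away from the robot at yaw 0), y to its left, z up. On its flat top stand the lock collar, axis at x -20, y +75 mm, and the filter selector, axis at x -20, y -75 mm; both axes are vertical.
- collar (a joint): Turn of the lock collar about its vertical axis, rad: 0 fully open (pointer at the white mark), growing clockwise seen from above, 1.05 at the stop (pointer at the red locked mark). It starts somewhere from 0 to 0.3, and stays where it is left (friction about 0.12 N m).
- collar_grip (a point): Point on the collar's axis at grip height, 26 mm above the photometer's top. The collar is a dark knurled cylinder 52 mm across, 7 to 35 mm above that top, on a grey 70 mm flange that turns with it and bears the orange pointer; grip it across any diameter. The blue cap of the sample tube inside (19 mm wide) rises 13 mm above the collar. Its yaw turns with the collar.
- selector (a joint): Turn of the filter selector, rad: 0 at home (where it starts, at a stop, pointer at the white mark), growing clockwise seen from above. Clicks at 0.40, 0.80, 1.20 (third), 1.60 and 2.00, each with a yellow mark; end stop 2.10. A spring returns it home when let go. It takes 0.01 to 0.20 N m: resistance rises between clicks, drops just before each and rises as it passes.
- selector_grip (a point): Point on the selector's axis at grip height, 33 mm above the photometer's top. The grip is a black bar 46 long (along this point's x) x 14 wide (its y), from 9 to 45 mm above that top, on a grey disc 60 mm across. The point turns with it. A white pointer line lies on the bar's -x half; at home its axes are parallel to the photometer's, the pointer to the front.
- cuvette_tray: Bystander: clear open tray 45 x 60 x 18 mm, loose on the photometer's top near its back edge, in the middle. Origin at the centre of its underside.
- slide_box: Bystander: blue box 85 x 60 x 35 mm on the bench near the photometer. Origin at the centre of its underside.
- tube_rack: Bystander: white rack 70 x 220 x 68 mm full of capped tubes up to 104 mm high. Origin at the centre of its underside.
- sharps_bin: Bystander: yellow round bin 118 mm across, 124 mm high. Origin at the centre of its underside.
- reagent_bottle: Bystander: amber bottle 60 mm across, 130 mm high. Origin at the centre of its underside.
- beaker: Bystander: glass beaker 64 mm across, 70 mm high. Origin at the centre of its underside.
- wipes_pack: Bystander: green pack 120 x 80 x 30 mm. Origin at the centre of its underside.

How it is judged:
On the way, in this order (a step that is already met when the one before it is completed fails the run):
1. the lock collar is turned to its locked mark (value of joint collar above 0.97 rad), for 0.2 s.
2. the gripper holds the selector on the third click (value of joint selector between 1.07 and 1.33 rad and contact force between the fingers and selector above 1 N), for 0.3 s.
At the end, for the whole second after the job is handed in: The collar is at its locked mark (within 0.08 rad of the stop at 1.05); the selector stands still on the third click (1.20 rad, within 0.13 rad) with the gripper's fingers holding its bar (more than 1 N), and stays so through the last second. No bystander has been moved by more than 30 mm (all of step 2 and value of joint collar above 0.97 rad and velocity of joint selector between -0.1 and 0.1 rad/s); the arm keeps its last pose, push and grip.
It fails at once if the selector is turned on to the fourth click (value of joint selector above 1.5 rad).
It fails at once if a bystander is moved by more than 30 mm (distance of any of cuvette_tray, slide_box, tube_rack, sharps_bin, reagent_bottle, beaker, wipes_pack from where it was at the start of the episode above 0.03 m).
It also fails if it takes over 54 s, if anything falls off the work surface, if the arm or the gripper's body presses on something with over 40 N, if the wrist force passes 120 N, or if a joint passes its speed limit or range.

## Working session

There is one attempt and no reset: what is moved stays moved. The work goes in short steps, each a Python script; the robot and the scene stay as the last script left them, time stands still between calls to the robot, and variables do not carry over. Pictures are saved under pics/ and viewed, at most 10 in all, crops included, and the job is handed in when it is done.

```bash
mkdir -p pics; python3 - <<'E'
from cell import robot,kin,read_camera
import cv2,numpy as np
for n in("scene","top"):
    c=read_camera(n); cv2.imwrite(f"pics/{n}0.png",c["frame"][:,:,::-1]); print(n,c["fx"],c["cx"],c["cy"],c["rvec"],c["tvec"])
s=robot.state();print(s["time_s"],s["tool_rot"],s["finger_gap"],s["force"])
E
```

```text
scene 484.0259793223084 326.07636925169373 202.14841637588458 [ 1.9176173   1.44948146 -0.66141131] [-0.14350697 -0.25156143  1.8659607 ]
top 520.5499197011278 318.8185279794477 200.7815505182681 [ 2.18778975 -2.1296421   0.14208873] [-0.01062513  0.50013485  1.79301052]
0.1 [-3.05984660e+00 -7.06230473e-01  6.76266575e-04] 0.09152448820476833 [-0.45940554 -0.4830803  -0.2162653 ]
```

View pics/top0.png

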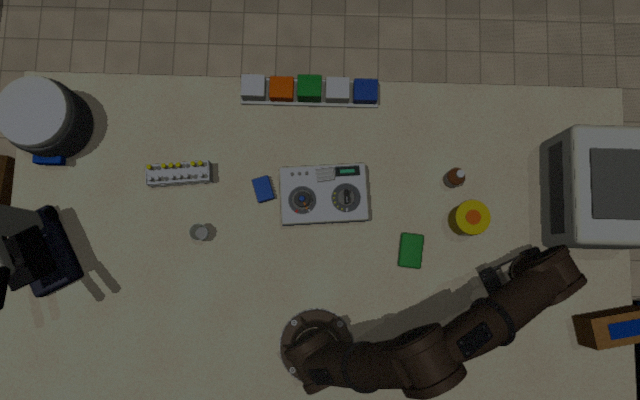

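View pics/scene0.png

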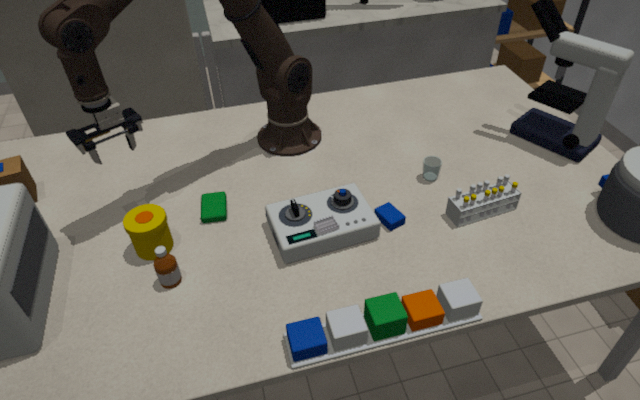

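The top view shows the photometer with corners near (280,168), (365,164), (368,221) and (282,224). The collar is at about (302,200) and the selector at about (346,197). The scene view confirms this, with the bottle, bin and rack well clear. Next I'll get a rough fix and move the wrist camera over it.

```bash
cat >h.py <<'E'
from cell import robot,kin,read_camera
import cv2,numpy as np
from scipy.spatial.transform import Rotation as R
def down(yaw): # tool y (closing axis) at angle yaw from world y, z down
    return (R.from_euler('z',yaw)*R.from_rotvec([np.pi,0,0])).as_rotvec()
def cast(c,uv,z,T=None):
    uv=np.atleast_2d(uv).astype(float)
    d=np.c_[(uv[:,0]-c["cx"])/c["fx"],(uv[:,1]-c["cy"])/c["fy"],np.ones(len(uv))]
    if T is None:
        Rm=R.from_rotvec(c["rvec"]).as_matrix();o=-Rm.T@np.array(c["tvec"]);d=d@Rm
    else: o=T[:3,3];d=d@T[:3,:3].T
    return o+d*((z-o[2])/d[:,2])[:,None]
def wrist():
    s=robot.state();c=read_camera("wrist")
    T=np.eye(4);T[:3,:3]=R.from_rotvec(s["tool_rot"]).as_matrix();T[:3,3]=s["position"]
    return c,T@np.array(c["hand_eye"])
E
python3 - <<'E'
from h import *
c=read_camera("top")
p=cast(c,[[280,168],[365,164],[368,221],[282,224],[302,200],[346,197]],.08)
print(p.round(3)); m=p[:4].mean(0); d=p[4]-p[5]; yaw=np.arctan2(-d[0],d[1]); print(m,yaw,np.linalg.norm(d))
t=(p[4]+p[5])/2
c0=read_camera("wrist");print(np.array(c0["hand_eye"]).round(3),c0["fx"])
for off in (0,np.pi):
    for y in (yaw,yaw-.6,yaw-1.2):
        for q in (p[4],p[5]):
            k=kin.solve_ik([q[0],q[1],.09],down(y+off)); print(off,round(y,2),None if k is None else np.round(k,2))
HE=np.array(c0["hand_eye"])
# aim camera at t from above
best=None
for off in (0,np.pi):
    o=down(yaw+off);Rm=R.from_rotvec(o).as_matrix()
    z=.36;pc=Rm@HE[:3,3];dc=Rm@HE[:3,2];h=z+pc[2]-.1
    hit=pc[:2]+dc[:2]*(h/-dc[2]); pos=[t[0]-hit[0],t[1]-hit[1],z]
    k=kin.solve_ik(pos,o);print(off,pos,k)
    if k is not None and best is None:best=(pos,o)
robot.move_ptp(*best)
c,T=wrist();cv2.imwrite("pics/w1.png",c["frame"][:,:,::-1]);np.save("T.npy",T);print(robot.state()["time_s"])
E
```

```text
[[ 0.604  0.139  0.08 ]
 [ 0.626 -0.153  0.08 ]
 [ 0.429 -0.166  0.08 ]
 [ 0.411  0.126  0.08 ]
 [ 0.495  0.06   0.08 ]
 [ 0.51  -0.089  0.08 ]]
[ 0.51772969 -0.01331797  0.08      ] 0.09606166649586284 0.15058141395295116
[[-0.    -0.969 -0.247  0.066]
 [ 1.     0.    -0.    -0.001]
 [ 0.    -0.247  0.969 -0.159]
 [ 0.     0.     0.     1.   ]] 330.24546692187437
0 0.1 [ 0.03  0.43 -0.33  2.01  0.2   0.74 -1.9 ]
0 0.1 [ 0.2   0.43 -0.17  1.98  0.11  0.74 -1.51]
0 -0.5 [-0.08  0.41 -0.2   2.02  0.12  0.72 -2.42]
0 -0.5 [ 0.07  0.43 -0.    1.99  0.    0.73 -2.01]
0 -1.1 [-1.    0.67  1.15  2.09 -0.79  0.92 -2.06]
0 -1.1 [-0.02  0.43  0.12  2.   -0.08  0.72 -2.53]
3.141592653589793 0.1 [ 0.33  0.51 -0.74  1.99  0.47  0.82  0.98]
3.141592653589793 0.1 [ 0.55  0.51 -0.66  1.95  0.42  0.82  1.33]
3.141592653589793 -0.5 [ 0.3   0.5  -0.71  1.99  0.45  0.81  0.4 ]
3.141592653589793 -0.5 [ 0.52  0.5  -0.6   1.95  0.38  0.8   0.77]
3.141592653589793 -1.1 [ 0.25  0.48 -0.63  1.99  0.39  0.79 -0.15]
3.141592653589793 -1.1 [ 0.48  0.49 -0.55  1.95  0.35  0.79  0.2 ]
0 [np.float64(0.5429367184344062), np.float64(-0.012281539532551585), 0.36] [ 0.18329298  0.24390763 -0.33203998  1.53201377  0.08027597  1.37911588
 -1.62965693]
3.141592653589793 [np.float64(0.461941002965309), np.float64(-0.016696030062078406), 0.36] [ 0.60936417  0.15263419 -0.78025253  1.67763646  0.10968345  1.35631269
  1.47838077]
2.4833
```

View pics/w1.png

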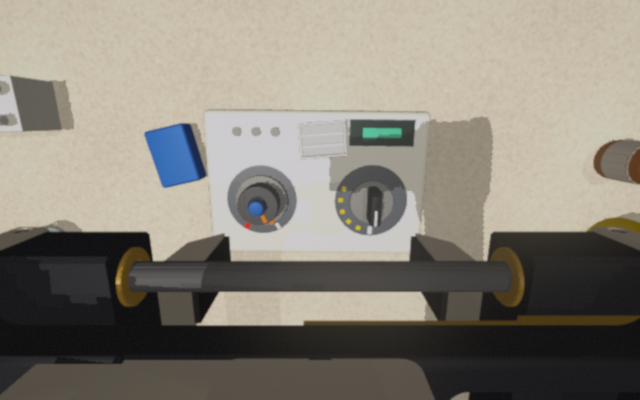

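The wrist view shows the collar flange around (262,198), the blue cap at (256,208) and the selector dial around (371,200). The selector bar lies along the image column. Next I'll measure the discs and edges.

```bash
cat > m.py <<'E'
from h import *
c,T=wrist();f=c["frame"];g=cv2.cvtColor(f,cv2.COLOR_RGB2GRAY);hsv=cv2.cvtColor(f,cv2.COLOR_RGB2HSV)
print([int(v) for v in g[180,215:425:6]])
def comps(m,box,amin):
    x0,y0,x1,y1=box;k=np.zeros_like(m);k[y0:y1,x0:x1]=m[y0:y1,x0:x1]
    return [q for q in cv2.findContours(k,cv2.RETR_EXTERNAL,cv2.CHAIN_APPROX_NONE)[0] if cv2.contourArea(q)>amin]
for th in (85,100,115):
    m=((g<th)*255).astype(np.uint8)
    for q in comps(m,(215,155,420,238),800):
        e=cv2.fitEllipse(cv2.convexHull(q)); print("disc",th,np.round(e[0],1),np.round(e[1],1),cast(c,e[0],.078,T)[0].round(4))
m=cv2.inRange(hsv,(100,150,60),(130,255,255))
for q in comps(m,(230,160,300,238),30):
    (u,v),r=cv2.minEnclosingCircle(q);print("cap",u,v,r,cast(c,[u,v],.123,T)[0].round(4))
m=((g<40)*255).astype(np.uint8)
for q in comps(m,(340,170,405,232),60):
    r=cv2.minAreaRect(q);print("bar",r,cast(c,r[0],.12,T)[0].round(4))
for n,lo,hi,b in(("orange",(5,130,80),(18,255,255),(225,160,300,238)),("red",(170,120,80),(180,255,255),(225,160,300,238)),("red",(0,150,80),(4,255,255),(225,160,300,238)),("yellow",(20,120,80),(35,255,255),(330,160,410,238))):
    for q in comps(cv2.inRange(hsv,lo,hi),b,2):
        p=q[:,0].mean(0);print(n,p.round(1),cast(c,p,.08,T)[0].round(4))
# back edge
E=[]
for u in range(215,420,5):
    d=np.diff(g[100:125,u].astype(int)); v=100+np.argmax(np.abs(d))+.5; E.append((u,v))
l=cv2.fitLine(np.float32(E),cv2.DIST_HUBER,0,.01,.01).ravel();a=cast(c,[l[2:]-100*l[:2],l[2:]+100*l[:2]],.075,T)
d=a[0]-a[1];print("edge",a.round(4),np.arctan2(-d[0],d[1]))
x=cv2.resize(f[150:245,200:440],None,fx=3.3,fy=3.3,interpolation=cv2.INTER_CUBIC);cv2.imwrite("pics/w2.png",x[:,:,::-1])
E
python3 m.py
```

```text
[204, 204, 204, 139, 126, 133, 152, 150, 150, 148, 110, 125, 125, 203, 204, 203, 203, 203, 203, 197, 155, 132, 81, 81, 80, 77, 76, 75, 78, 76, 75, 118, 155, 155, 155]
disc 100 [262.  202.2] [41.4 55.5] [0.4921 0.063  0.078 ]
disc 100 [372.6 195.6] [59.6 69.1] [ 0.5157 -0.087   0.078 ]
disc 115 [261.7 203.1] [55.9 63. ] [0.4908 0.0634 0.078 ]
disc 115 [370.7 199.2] [68.2 70.9] [ 0.5105 -0.0851  0.078 ]
cap 255.5 208.0 6.800835609436035 [0.4958 0.0637 0.123 ]
orange [271.5 221.9] [0.4657 0.0482 0.08  ]
orange [263.6 218.7] [0.4694 0.0593 0.08  ]
red [247.3 224.8] [0.4583 0.0815 0.08  ]
yellow [357.5 227.4] [ 0.469  -0.0718  0.08  ]
yellow [348. 221.] [ 0.4771 -0.0575  0.08  ]
yellow [341.8 211.3] [ 0.4902 -0.0474  0.08  ]
yellow [340.2 199.6] [ 0.5064 -0.0433  0.08  ]
yellow [343.3 187.8] [ 0.5231 -0.0457  0.08  ]
edge [[ 0.6133  0.1333  0.075 ]
 [ 0.6198 -0.1255  0.075 ]] 0.025151037920909017
```

View pics/w2.png

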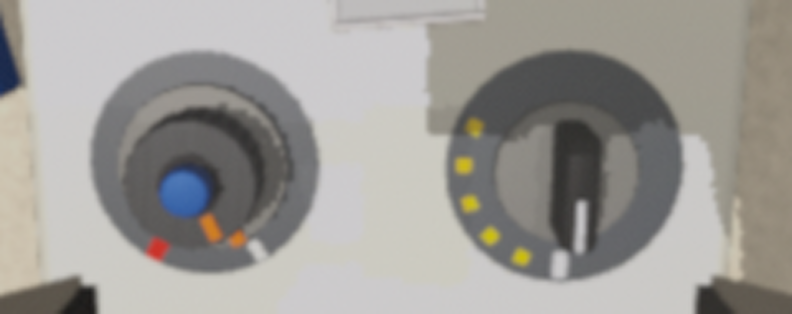

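The crop shows the collar pointer just off the white mark, the red mark to its lower left, and the selector pointer at home with the five yellow marks. I'll fit the dial circles and the back edge from the stored picture.

```bash
python3 - <<'E'
from h import *
from scipy.optimize import least_squares
c=read_camera("wrist");T=np.load("T.npy")
f=cv2.imread("pics/w1.png");g=cv2.cvtColor(f,cv2.COLOR_BGR2GRAY)
E=[(u,104+np.argmax(np.abs(np.diff(g[104:118,u].astype(int))))+.5) for u in range(215,420,2)]
l=cv2.fitLine(np.float32(E),cv2.DIST_HUBER,0,.01,.01).ravel();a=cast(c,[l[2:]-100*l[:2],l[2:]+100*l[:2]],.075,T)
d=a[0]-a[1]
if d[1]<0:d=-d
yaw=np.arctan2(-d[0],d[1]);print("edge",a.round(4),yaw)
# yellow marks: angle (cw from -x axis) .4*k
uv=np.array([[357.5,227.4],[348,221],[341.8,211.3],[340.2,199.6],[343.3,187.8]]);P=cast(c,uv,.076,T)[:,:2]
k=.4*np.arange(1,6)
def mod(p): # at home pointer dir = -x of photometer; clockwise seen from above decreases angle
    A=np.pi+p[2]-k; return p[:2]+p[3]*np.c_[np.cos(A),np.sin(A)]
r=least_squares(lambda p:(mod(p)-P).ravel(),[.51,-.085,.09,.045]);print("sel",r.x.round(4),np.abs(r.fun).max())
# back-edge based: selector at 120 mm in front of back edge
n=np.array([np.cos(yaw),np.sin(yaw)]);y=np.array([-n[1],n[0]])
print("axis-to-edge",(a[0,:2]-r.x[:2])@n, "collar from sel",r.x[:2]+.15*y,(a[0,:2]-[.4958,.0637])@n)
E
```

```text
edge [[ 0.6099  0.1382  0.075 ]
 [ 0.6315 -0.1192  0.075 ]] 0.08371044596764701
sel [ 0.5077 -0.0859  0.0798  0.0422] 0.0002322053914212141
axis-to-edge 0.12052438790642594 collar from sel [0.49517481 0.0635588 ] 0.1198895771760289
```

```bash
cat >> h.py <<'E'
YAW=.083; COL=[.4953,.0636]; SEL=[.5077,-.0859]
def st(tag):
    s=robot.state();yaw=R.from_rotvec(s["tool_rot"]).as_matrix()[:,1];a=np.arctan2(-yaw[0],yaw[1])
    a=(a-YAW+np.pi/2)%np.pi-np.pi/2
    print(tag,round(s["time_s"],2),"p",np.round(s["position"],4),"rel",round(a,3),"F",np.round(s["force"],1),"M",np.round(s["wrist_torque"],2),"gap",round(s["finger_gap"],4),"gf",round(s["grip_force"],1));return s
E
python3 - <<'E'
from h import *
o=lambda r:down(YAW+np.pi+r)
robot.move_ptp([*COL,.20],o(.1)); st("above")
robot.movel([*COL,.086],feed=.12); st("down")
robot.set_gripper(.045,force=30); st("grip")
robot.movel([*COL,.086],o(.0)); st("r0")
robot.movel([*COL,.086],o(-.1)); st("r1")
E
```

```text
above 4.89 p [0.4954 0.0635 0.2001] rel 0.099 F [-0.2 -0.3 -0.2] M [ 0.08 -0.15 -0.  ] gap 0.0916 gf 0.0
down 5.99 p [0.4958 0.0639 0.0866] rel 0.1 F [-0.2 -0.2 -0.3] M [ 0.23 -0.17  0.02] gap 0.0917 gf 0.0
grip 6.71 p [0.4955 0.0624 0.086 ] rel 0.099 F [-0.1 -6.7  3.7] M [-1.05 -0.3   0.06] gap 0.0516 gf 30.0
r0 6.96 p [0.4955 0.0625 0.086 ] rel -0.002 F [ 1.  -5.   3.6] M [-1.07 -0.27 -0.11] gap 0.0514 gf 30.0
r1 7.21 p [0.4955 0.0625 0.086 ] rel -0.102 F [-0.2 -5.1  2.6] M [-1.01 -0.33 -0.12] gap 0.0513 gf 30.0
```

```bash
python3 - <<'E'
from h import *
o=lambda r:down(YAW+np.pi+r)
COL=[.4955,.0615]
r=-.1
while r>-1.12:
    r-=.08; robot.movel([*COL,.086],o(r)); s=st("r")
    if abs(s["wrist_torque"][2])>.5: break
robot.wait(.3); st("hold")
E
```

```text
r 7.46 p [0.4956 0.0624 0.0861] rel -0.178 F [ 0.7  2.8 -2.7] M [ 0.68 -0.28 -0.15] gap 0.0514 gf 30.0
r 7.71 p [0.4956 0.0624 0.0861] rel -0.256 F [ 0.6  4.2 -1.9] M [ 1.08 -0.36 -0.11] gap 0.0514 gf 30.0
r 7.96 p [0.4956 0.0624 0.0861] rel -0.336 F [ 1.8  5.5 -1.6] M [ 1.26 -0.24 -0.15] gap 0.0513 gf 30.0
r 8.21 p [0.4956 0.0625 0.0861] rel -0.415 F [ 0.1  6.3 -1.8] M [ 1.43 -0.31 -0.11] gap 0.0514 gf 30.0
r 8.46 p [0.4956 0.0625 0.0861] rel -0.494 F [ 0.3  6.3 -2.4] M [ 1.49 -0.34 -0.11] gap 0.0516 gf 30.0
r 8.71 p [0.4956 0.0624 0.0861] rel -0.575 F [ 1.5  5.7 -2.3] M [ 1.48 -0.33 -0.14] gap 0.0516 gf 30.0
r 8.96 p [0.4957 0.0625 0.0861] rel -0.654 F [ 0.7  5.9 -1.8] M [ 1.46 -0.33 -0.06] gap 0.0516 gf 30.0
r 9.21 p [0.4957 0.0625 0.0861] rel -0.734 F [ 0.3  6.7 -2.3] M [ 1.49 -0.36 -0.08] gap 0.0516 gf 30.0
r 9.46 p [0.4957 0.0625 0.0861] rel -0.814 F [ 1.   6.4 -2.2] M [ 1.49 -0.36 -0.15] gap 0.0516 gf 30.0
r 9.71 p [0.4957 0.0626 0.0861] rel -0.894 F [ 1.1  6.7 -1.2] M [ 1.41 -0.29 -0.16] gap 0.0516 gf 30.0
r 9.96 p [0.4959 0.0624 0.0862] rel -0.974 F [ 2.   6.1 -1.4] M [ 1.34 -0.54  0.1 ] gap 0.0512 gf 30.0
r 10.21 p [0.496  0.0622 0.0863] rel -1.054 F [ 2.3  6.  -0.6] M [ 1.26 -0.56  0.06] gap 0.0515 gf 30.0
r 10.46 p [0.4961 0.062  0.0863] rel -1.134 F [2.2 5.5 0.6] M [ 1.25 -0.63 -0.05] gap 0.0514 gf 30.0
hold 10.76 p [0.4961 0.062  0.0863] rel -1.134 F [2.8 5.4 0.4] M [ 1.24 -0.62  0.01] gap 0.0515 gf 30.0
```

```bash
python3 - <<'E'
from h import *
robot.set_gripper(.09); robot.movel([.4955,.0624,.20],feed=.2); st("up")
robot.move_ptp([.543,-.012,.36],down(YAW-.0)) if False else robot.move_ptp([.463,-.015,.34],down(YAW+np.pi))
st("view");c,T=wrist();f=c["frame"];cv2.imwrite("pics/w3.png",f[:,:,::-1]);np.save("T3.npy",T)
E
```

```text
up 12.28 p [0.495  0.062  0.1991] rel -1.14 F [-0.5  0.1 -0.6] M [ 0.01 -0.11 -0.03] gap 0.0899 gf 0.0
view 13.52 p [ 0.4628 -0.015   0.3391] rel -0.001 F [-0.1  0.2  0.9] M [ 0.13 -0.21 -0.05] gap 0.0902 gf 0.0
```

View pics/w3.png

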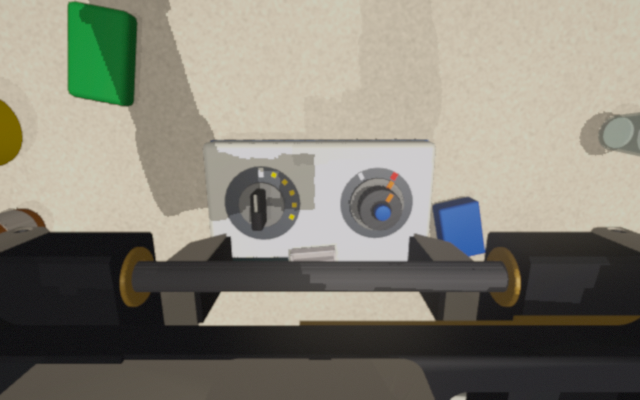

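The collar's orange pointer (389,187) now lines up with the red mark (395,176), and the selector is still at home at (258,208). I'll check the angles numerically.

```bash
python3 - <<'E'
from h import *
c=read_camera("wrist");T=np.load("T3.npy");f=cv2.imread("pics/w3.png")
hsv=cv2.cvtColor(f,cv2.COLOR_BGR2HSV);sub=hsv[160:235,335:420]
C=np.array([.4955,.0624])
for n,lo,hi in(("orange",(7,130,80),(20,255,255)),("red",(0,150,80),(5,255,255)),("red",(172,120,80),(180,255,255))):
    for q in cv2.findContours(cv2.inRange(sub,lo,hi),0,1)[0]:
        p=q[:,0].mean(0)+[335,160]
        for z in ((.082,.110) if n=="orange" else (.076,)):
            w=cast(c,p,z,T)[0,:2]-C; print(n,p.round(1),z,"r",np.linalg.norm(w).round(4),"rel cw",round((np.pi+YAW-np.arctan2(w[1],w[0])+np.pi)%(2*np.pi)-np.pi,3))
uv=[]
for q in cv2.findContours(cv2.inRange(hsv[160:235,225:305],(20,120,80),(35,255,255)),0,1)[0]:
    p=q[:,0].mean(0)+[225,160];w=cast(c,p,.076,T)[0,:2];uv.append(w);w=w-SEL
    print("yel",p.round(1),np.linalg.norm(w).round(4),round(((np.pi+YAW-np.arctan2(w[1],w[0])+np.pi)%(2*np.pi)-np.pi),3))
print(np.round(cv2.minEnclosingCircle(np.float32(uv)*1000)[0],1))
E
```

```text
orange [389.1 197.5] 0.082 r 0.0194 rel cw 1.078
orange [389.1 197.5] 0.11 r 0.0191 rel cw 0.615
orange [389.8 184.7] 0.082 r 0.0311 rel cw 0.584
orange [389.8 184.7] 0.11 r 0.0332 rel cw 0.34
red [393.7 175.8] 0.076 r 0.0432 rel cw 0.56
yel [291.2 216.4] 0.0423 2.01
yel [294.  204.6] 0.0423 1.612
yel [291.5 192.1] 0.0421 1.207
yel [284.3 181.7] 0.0419 0.811
yel [273.1 174.4] 0.0416 0.398
[495.3 -59.6]
```

The pointer and red mark agree within noise, and all the yellow marks match the expected angles. Now the selector.

```bash
python3 - <<'E'
from h import *
o=lambda r:down(YAW+np.pi+r)
S=[.5077,-.0863];z=.089
robot.move_ptp([*S,.20],o(0)); robot.movel([*S,z],feed=.12); st("down")
robot.set_gripper(.005,force=50); s=st("grip")
if s["finger_gap"]<.02 and s["grip_force"]>10:
    for r in np.arange(.1,1.21,.1):
        robot.movel([*S,z],o(-r)); st("r")
    robot.wait(.3); st("hold")
E
```

```text
down 15.38 p [ 0.5083 -0.0862  0.0898] rel 0.0 F [-0.   1.   0.4] M [ 0.11 -0.17  0.  ] gap 0.09 gf 0.0
grip 16.55 p [ 0.5077 -0.0871  0.089 ] rel -0.001 F [ 0.2 -3.4  0.8] M [-0.65 -0.19  0.04] gap 0.0136 gf 50.0
r 16.8 p [ 0.5078 -0.087   0.089 ] rel -0.099 F [ 0.6 -4.7  0.3] M [-0.96 -0.32  0.12] gap 0.0135 gf 50.0
r 17.05 p [ 0.5078 -0.0869  0.089 ] rel -0.198 F [ 0.7 -5.4  0.1] M [-0.98 -0.35  0.18] gap 0.0136 gf 50.0
r 17.3 p [ 0.5078 -0.0869  0.089 ] rel -0.298 F [ 0.9 -4.4  0. ] M [-1.01 -0.38  0.06] gap 0.0139 gf 50.0
r 17.55 p [ 0.5078 -0.0868  0.089 ] rel -0.398 F [ 0.9 -5.1 -0.5] M [-1.1  -0.4   0.03] gap 0.0136 gf 50.0
r 17.8 p [ 0.5078 -0.0867  0.089 ] rel -0.497 F [ 1.4 -5.3 -0.6] M [-1.05 -0.41  0.11] gap 0.0138 gf 50.0
r 18.05 p [ 0.5079 -0.0866  0.089 ] rel -0.597 F [ 1.5 -5.3  0.6] M [-0.99 -0.42  0.12] gap 0.0137 gf 50.0
r 18.3 p [ 0.5079 -0.0866  0.089 ] rel -0.697 F [ 0.9 -4.6 -1.3] M [-0.99 -0.46  0.07] gap 0.014 gf 50.0
r 18.55 p [ 0.508  -0.0865  0.089 ] rel -0.797 F [ 2.  -5.  -0.4] M [-1.   -0.46  0.09] gap 0.0135 gf 50.0
r 18.8 p [ 0.508  -0.0865  0.089 ] rel -0.896 F [ 0.5 -5.2 -1.2] M [-0.97 -0.55  0.13] gap 0.0139 gf 50.0
r 19.05 p [ 0.5081 -0.0864  0.089 ] rel -0.996 F [ 1.9 -5.  -0.5] M [-0.98 -0.57  0.21] gap 0.0137 gf 50.0
r 19.3 p [ 0.5081 -0.0864  0.089 ] rel -1.097 F [ 2.5 -4.7 -2. ] M [-0.97 -0.64  0.02] gap 0.014 gf 50.0
r 19.55 p [ 0.5082 -0.0864  0.089 ] rel -1.197 F [ 2.9 -5.4 -1.3] M [-1.01 -0.68  0.03] gap 0.0138 gf 50.0
hold 19.85 p [ 0.5082 -0.0863  0.089 ] rel -1.196 F [ 2.8 -4.2 -0.9] M [-0.99 -0.68  0.03] gap 0.0139 gf 50.0
```

The torque profile shows dips at 0.4, 0.8 and 1.2, so the selector is on the third click. I'll take one last look before handing in.

```bash
python3 - <<'E'
from h import *
f=read_camera("scene")["frame"][160:270,180:420];cv2.imwrite("pics/s4.png",cv2.resize(f,None,fx=3.3,fy=3.3)[:,:,::-1]);st("now")
E
```

```text
now 19.9 p [ 0.5082 -0.0863  0.089 ] rel -1.196 F [ 3.1 -4.8 -1.2] M [-0.96 -0.68  0.05] gap 0.014 gf 50.0
```

View pics/s4.png

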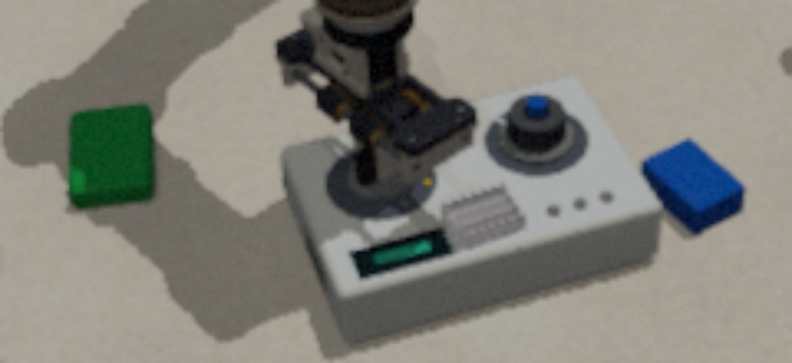

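The gripper holds the selector at crop position (380,170). The tray (490,215), slide box (690,185) and wipes pack (112,155) are undisturbed.

```bash
python3 -c "
from cell import robot
print(robot.job_done())"
```

```text
the job is handed in; nothing more can be done
None
```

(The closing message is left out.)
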